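# Load a bridge base into its drilling jig

## Robot

A 6-joint arm with a two-finger parallel gripper is mounted at the origin on the work surface; the furniture and walls round the work are solid. World frame = base frame: x ahead of the robot, y to its left, z up, the work surface at z = 0. Lengths are in m, angles in rad, forces in N, time in s.
With the tool pointing down it reaches from about 0.275 to 0.85 m from the base axis. Payload 5.2 kg.
Tool frame: the origin (TCP) lies midway between the tips of the shut fingers; the grasp point (between the pads) lies 19 mm behind it; z points along the fingers, y is the direction in which the jaws open and shut (so a half turn about z gives the same grasp; the last joint's range is limited). The gripper opens to 85 mm and grips with 20 to 120 N. Pads are 22 mm wide; open, the fingers measure 114 mm over their backs; the gripper's body (76 mm by 85 mm) begins 54 mm behind the grasp point. The pads swing forward as they close: fully open they stand 13 mm farther back than shut.
Start: joints at [0.954, 0.259, 1.535, -0, 1.348, -0.203], TCP at [0.221, 0.504, 0.231] pointing down, gripper open.
Joint ranges: [-3.14, 3.14], [-0.91, 2.08], [0.19, 2.58], [-1.22, 4.36], [0.22, 2.71], [-3.12, 3.12]. Speed limits (rad/s): [2.57, 2.57, 3.14, 3.14, 3.14, 3.14].

## Interface

Orientations are given as a unit quaternion [x, y, z, w].
In Python, from plant import * gives the robot as it stands. Calls block until the motion is done:
- reach(position, orientation): joint-space move of the TCP to a pose.
- move_linear(position, vel=0.15, attitude=None, guard=None): straight line of the TCP; attitude=None keeps the orientation; vel is the mean speed in m/s. With guard (N) it stops when the force on the tool has changed by that much, and returns True; else False.
- goto_joints(angles): joint-space move.
- set_gripper(opening, force=None): finger opening in m; force is the grip in N (None keeps the last); returns when the fingers have stopped.
- pause(seconds).
- solve_ik(position, orientation): joint angles nearest the present ones, or None.
- camera(name): name is "scene" or "top" or "wrist"; returns the picture (420x560x3 uint8, red, green, blue); there is no depth.
- camera_model(name): a dict with "fx", "fy", "cx", "cy" (pixels), "eye" and "attitude" of the camera in the world; the wrist camera has in their place "T_tool_cam" (4x4, takes a point from camera to tool coordinates, whose origin is the TCP and whose axes are the flange's). Camera axes: x right, y down, z forward; pixel columns grow to the right and rows downward; lengths in m; the calibration is good to about 2 mm. A picture is of the moment at which its call begins: read the wrist's pose just before it. camera_model takes no time and is no camera call.
A pose or a line that the arm cannot do raises MotionError and nothing moves.
- sign_off(): hands the job in, once; it reports no verdict.
Trained networks look in the newest picture that a camera, given by its name, has taken for a name from the list of things; names that differ only in an ending like _2 or _b are one class to them, and where a whole thing is asked for, a point or a joint stands for the part that bears it (a point fixed in the world has none). Each returns a list of dicts, best first, with "score" (0 to 1); they miss things now and then, are a little off and sometimes report something else, mostly with a low value. They report only what shows in the picture. A call takes as long as a camera call. They do not tell look-alikes from the thing itself.
- outline_of(camera, query): "region" (420x560 bool, what is visible of it) and "pixel" ([row, column] in pixels, amid what is visible of it).
- landmark_of(camera, query): "pixel" ([row, column] in pixels: a listed point, or the origin of a listed thing).
Readings, each from a call of its own:
- get_t(): time.
- get_joint_positions(): joint angles.
- get_qd(): joint speeds.
- get_effort(): joint torques, N m.
- get_eef_pos(): TCP position.
- get_eef_rot(): TCP orientation.
- get_ft_force(): force on the tool from outside, world axes, zero at the start.
- get_ft_torque(): the same for the moment, N m.
- get_grip_width(): finger opening in m.
Only numpy, scipy, OpenCV 4.12 (cv2) and the standard library are available. Lean on these libraries where they do the work, as an engineer would, in place of code of your own. Each camera call takes 0.05 s, during which the arm holds its last target. There are 200 camera calls.

## Task

Get the bridge drilling jig ready for the drill: lay the rosewood bridge base fully down in the nest of the jig, then lower the drill plate gently over the two locating pins, the right way round, until it rests flush on both wooden end blocks. Then press the toggle clamp's lever all the way down so that it holds the plate, and leave the other things on the bench where they are.

Things in the scene. Friction and masses are not known exactly. Their poses are not given: they have to be found in the camera images.
- jig: Drilling jig, fixed to the bench: plywood base board 190 x 240 mm, top 18 mm above the bench. Origin on the bench under the midpoint of its two locating pins; x points from the nest to the toggle clamp, y from the thin pin to the thick pin, z up. Two maple end blocks, centres at y = +-92 mm: 80 (x) x 28 (y) mm, 19 mm high above the board; the pins stand in them.
- nest (a point): Centre of the nest floor, on top of the base board (18 mm above the bench), 20 mm in jig -x from the pins' midpoint; jig axes. The bridge base lies here along y, between the end blocks (156 mm apart) and four round-nosed dowels, 8 mm thick and 13.5 mm high, with axes at x = +-16.5, y = +-52 mm from here (25 mm free width). The middle is open for fingers.
- seat (a point): Point midway between the two locating pins at the height of the tops of the end blocks (37 mm above the bench), 20 mm in jig +x from the nest's centre; axes of the jig. The drill plate's origin comes to rest here, its axes along the jig's.
- pin_thick (a point): Tip of the thick steel locating pin, diameter 14 mm, at the jig's +y end (y = +92 mm from seat). Stands 22 mm above its end block: 12 mm straight, then a bullet nose.
- pin_thin (a point): Tip of the thin steel locating pin, diameter 10 mm, at the jig's -y end (y = -92 mm from seat), same height and form.
- drill_plate: Dark grey anodised aluminium drill plate 84 (x) x 230 (y) x 10 mm, about 0.42 kg, flat on the bench, handle up. Origin: centre of its underside. At y = +92 mm a round 16 mm hole for the thick pin, at y = -92 mm a slot 12 (x) x 18 mm for the thin pin: it seats one way round only. Two drill bushings (x = -20, y = +-37 mm) then stand over the bridge base.
- plate_handle (a point): Centre of the drill plate's pull handle, where it is grasped, with the plate's axes: a black bar 40 mm long in the plate's x, 13 mm wide in y, 14 mm high, its centre 34 mm above the plate's top, so 44 mm above its underside; open below. On two 10 mm posts at x = +-13 mm. Grasp across y.
- blank_center (a point): Centre of the bridge base: a dark rosewood bar 22 (x) x 150 (y) x 18 (z) mm, 55 g, lying flat; its middle 104 mm is 18 mm high, the wings at both ends 10 mm. This point is 9 mm above its underside, midway along. Either end may point either way. Grasp across x at the middle. Seated in the nest its centre is 27 mm above the bench.
- clamp_lever (a joint): Angle of the toggle clamp's lever in rad: about 0 = open (lever up, hold-down bar swung back and up, out of the way), 1.10 = closed and locked: lever level, pointing in jig +x, the bar's rubber pad pressing on the plate's clamp-side edge. Takes about 5 to 12 N at the grip; stays where it is left.
- lever_grip (a point): Middle of the round black lever grip (17 mm thick, 60 mm long), 64 mm from the pivot along the lever and 4 mm above its line. Moves with the lever: 63 degrees above level when open, level when closed (then 79 mm above the bench). The lever's end is 94 mm from the pivot.
- lever_pivot (a point): Pivot of the lever, 75 mm above the bench and 119 mm in jig +x from the pins' midpoint; axis along jig y. The lever's grip swings down on the jig's +x side. Open, the lever, hold-down bar and pad stand up to 170 mm above the bench, 85 to 170 mm in jig +x from the pins' midpoint.
- pencil: Bystander: pencil lying on the bench, 139 mm long. Leave alone.
- tape: Bystander: roll of masking tape lying flat, 100 mm across, 25 mm high. Leave alone.
- bottle: Bystander: small dropper bottle standing upright, 33 mm across, 102 mm high. Leave alone.
Not all that is in view belongs to the job. What is shaped like the part that bears blank_center but green is not meant.

How it is judged:
By the outcome, as a careful person would: the job done as asked, in the order asked, and still so for the second after the job is handed in, with the robot touching nothing.
It also fails if it takes over 72 s, if anything falls off the work surface, if the arm or the gripper's body presses on something with over 40 N, if the wrist force passes 120 N, or if a joint passes its speed limit or range.

## Working session

There is one attempt and no reset: what is moved stays moved. The work goes in short steps, each a Python script; the robot and the scene stay as the last script left them, time stands still between calls to the robot, and variables do not carry over. Pictures are saved under pics/ and viewed, about 8 in all and at most 12, crops included, and the job is handed in when it is done.

```bash
ls; mkdir -p pics; cat > h.py <<'E'
from plant import *
import numpy as np, cv2
from scipy.spatial.transform import Rotation as R
def mat(a):
    a=np.array(a,float)
    return a if a.shape==(3,3) else R.from_quat(a).as_matrix()
def campose(name):
    m=camera_model(name)
    if name!="wrist": return m,np.array(m["eye"]),mat(m["attitude"])
    T=np.array(m["T_tool_cam"]); Rt=mat(get_eef_rot()); p=np.array(get_eef_pos())
    return m,p+Rt@T[:3,3],Rt@T[:3,:3]
def world(px,z,cp):  # px=[row,col]
    m,e,A=cp
    d=A@np.array([(px[1]-m["cx"])/m["fx"],(px[0]-m["cy"])/m["fy"],1])
    return e+d*(z-e[2])/d[2]
def pix(p,cp):
    m,e,A=cp; c=A.T@(np.array(p)-e)
    return [m["cy"]+m["fy"]*c[1]/c[2],m["cx"]+m["fx"]*c[0]/c[2]]
def save(n,img,f=1):
    img=cv2.resize(img,None,fx=f,fy=f) if f!=1 else img
    cv2.imwrite("pics/"+n,cv2.cvtColor(img,cv2.COLOR_RGB2BGR))
E
python3 - <<'E'
from h import *
for c in ("top","scene"):
    save(c+"0.png",camera(c),1.4 if c=="top" else 1)
    cp=campose(c); print(c,cp)
    for q,z in [("pin_thick",.059),("pin_thin",.059),("seat",.037),("nest",.018),("plate_handle",.044),("drill_plate",0.0),("blank_center",.009),("lever_grip",.14),("lever_pivot",.075),("jig",0),("bottle",0),("tape",0),("pencil",0)]:
        for d in landmark_of(c,q)[:3]:
            print(q,round(d["score"],2),np.round(d["pixel"],1),np.round(world(d["pixel"],z,cp),4))
print(camera_model("wrist"),get_eef_rot(),get_t())
E
```

```text
pics
top ({'fx': 448.6270793738029, 'fy': 448.6270793738029, 'cx': 270.6073581084954, 'cy': 211.99790943705784, 'eye': array([ 0.28140108, -0.12546614,  1.34281982]), 'attitude': array([ 0.73087057, -0.67480825,  0.07019678, -0.07439386])}, array([ 0.28140108, -0.12546614,  1.34281982]), array([[ 0.07941248, -0.97595056,  0.2030127 ],
       [-0.9968394 , -0.07819876,  0.01400583],
       [ 0.00220634, -0.2034833 , -0.97907593]]))
pin_thick 0.73 [218.3 179.3] [0.5077 0.1565 0.059 ]
pin_thin 0.56 [235.4 242.8] [ 0.4723 -0.0325  0.059 ]
seat 0.82 [227.4 209.9] [0.4916 0.0681 0.037 ]
nest 0.83 [234.5 209.8] [0.4732 0.0689 0.018 ]
plate_handle 0.83 [223.8 128.3] [0.482  0.3072 0.044 ]
drill_plate 0.87 [227.7 136.8] [0.4789 0.2944 0.    ]
blank_center 0.94 [240.1 305.2] [ 0.4805 -0.2166  0.009 ]
blank_center 0.63 [190.2 412.3] [ 0.6608 -0.5345  0.009 ]
lever_grip 0.57 [170.4 218.3] [0.6374 0.0467 0.14  ]
lever_pivot 0.7 [184.  218.8] [0.6155 0.0503 0.075 ]
jig 0.88 [227.3 213.1] [0.4986 0.0639 0.    ]
jig 0.37 [219.1 176.4] [0.5149 0.178  0.    ]
bottle 0.48 [160.7 162.5] [0.6963 0.244  0
[... 1332 characters left out ...]
6 222.1] [0.7079 0.2499 0.    ]
tape 0.59 [184.8 327.8] [ 0.6972 -0.1678 -0.    ]
tape 0.3 [204.5 229.4] [0.4751 0.0681 0.    ]
pencil 0.53 [237.4 222.9] [0.3683 0.0222 0.    ]
{'fx': 372.7066614865754, 'fy': 372.7066614865754, 'cx': 279.09929396084704, 'cy': 211.7917129051951, 'T_tool_cam': array([[-1.84622151e-04, -9.53423868e-01, -3.01633707e-01,
         7.70574022e-02],
       [ 9.99999815e-01, -3.50633483e-04,  4.96231724e-04,
        -8.47146405e-04],
       [-5.78882047e-04, -3.01633560e-01,  9.53423757e-01,
        -1.42436843e-01],
       [ 0.00000000e+00,  0.00000000e+00,  0.00000000e+00,
         1.00000000e+00]])} [2.05443310e-01 9.78669017e-01 2.88675577e-05 1.33366251e-07] 1.4
```

View pics/top0.png

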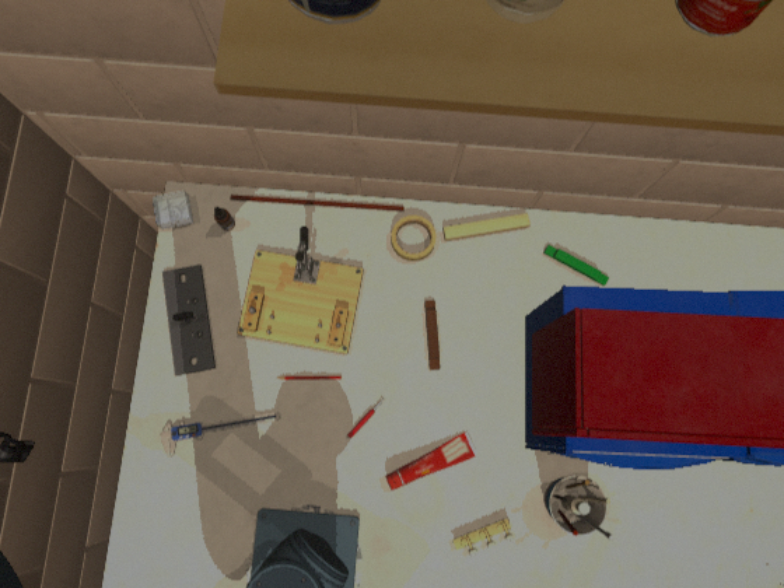

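View pics/scene0.png

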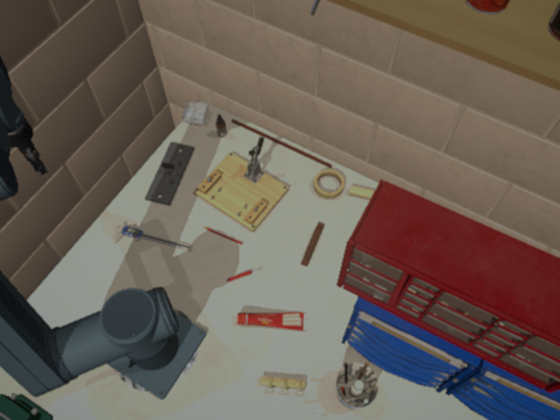

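Blank candidates: the brown bar at top-picture [240,305], the green one at [190,412], which is the excluded look-alike, and the thin dark strip at [143,226], which is too long. I choose the brown bar. Next I'll look at the plate, jig and blank from close by.

```bash
python3 - <<'E'
from h import *
def look(p,tag,qs):
    reach(p,[0,1,0,0]); pause(.2)
    cp=campose("wrist"); im=camera("wrist"); save(tag+".png",im)
    for q,z in qs:
        for d in landmark_of("wrist",q)[:2]:
            print(tag,q,round(d["score"],2),np.round(d["pixel"],1),np.round(world(d["pixel"],z,cp),4))
    np.save(tag+"_im.npy",im); import pickle; pickle.dump(cp,open(tag+"_cp.pkl","wb"))
    return cp
cp=look([.46,.29,.25],"wplate",[("plate_handle",.044),("drill_plate",0.0)])
o=outline_of("wrist","drill_plate")[0]; np.save("oplate.npy",o["region"])
cp=look([.46,.07,.28],"wjig",[("pin_thick",.059),("pin_thin",.059),("seat",.037),("nest",.018),("lever_pivot",.075),("lever_grip",.134),("jig",0)])
cp=look([.46,-.22,.25],"wblank",[("blank_center",.009)])
o=outline_of("wrist","blank_center")
for k in o[:2]: print(k["score"],k["pixel"],k["region"].sum())
np.save("oblank.npy",o[0]["region"]); print(get_t())
a=[cv2.imread(f"pics/{t}.png") for t in("wplate","wblank")]
cv2.imwrite("pics/two.png",cv2.resize(np.hstack(a),(800,300)))
a=cv2.imread("pics/wjig.png");cv2.imwrite("pics/wjig2.png",cv2.resize(a,(800,600)))
E
```

```text
wplate plate_handle 0.68 [195.5 287.1] [0.4756 0.2981 0.044 ]
wplate drill_plate 0.82 [185.2 287.3] [0.476  0.2992 0.    ]
wjig pin_thick 0.91 [215.8 362.7] [0.5016 0.1565 0.059 ]
wjig pin_thin 0.55 [198.9 184.2] [ 0.4839 -0.0252  0.059 ]
wjig seat 0.76 [200.9 270.9] [0.4921 0.0619 0.037 ]
wjig seat 0.46 [180.3 277.1] [0.4695 0.0686 0.037 ]
wjig nest 0.89 [181.4 275.3] [0.475  0.0665 0.018 ]
wjig nest 0.65 [185.5  19.8] [ 0.4802 -0.2176  0.018 ]
wjig lever_pivot 0.7 [317.  262.8] [0.6107 0.0535 0.075 ]
wjig lever_pivot 0.4 [195.4 186.4] [ 0.4759 -0.0186  0.075 ]
wjig jig 0.8 [191.2 276.1] [0.4908 0.0673 0.    ]
wblank blank_center 0.93 [335.6  22.1] [ 0.662  -0.5292  0.009 ]
wblank blank_center 0.75 [195.4 270.2] [ 0.4864 -0.2288  0.009 ]
0.9 [187.6, 272.4] 2821
0.87 [339.9, 31.7] 1635
5.9833
```

View pics/wjig2.png

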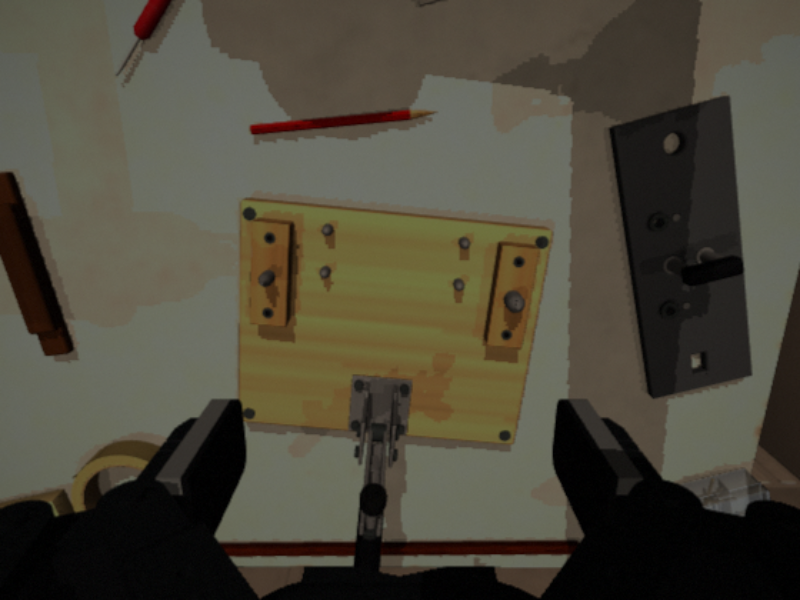

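View pics/two.png

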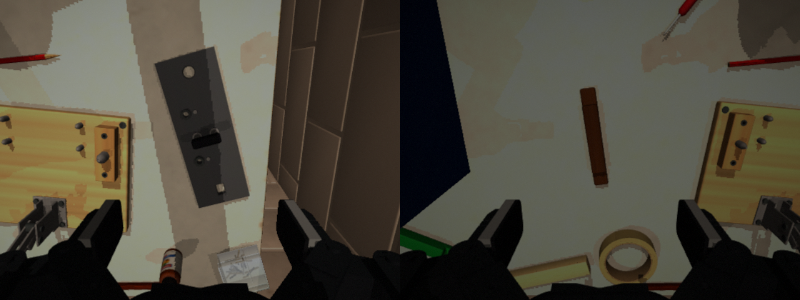

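In the jig view the thick pin is on the right (world +y, about [216,363]) and the clamp is on the far side. On the plate, the round hole is near the robot and the slot is far, so it needs a turn of about -112°. Next I'll fit plate, blank and jig models to the pictures and overlay them.

```bash
cat >> h.py <<'E'
import pickle
from scipy.optimize import minimize, least_squares
def w2(pose,P):
    c,s=np.cos(pose[2]),np.sin(pose[2]); P=np.atleast_2d(P).astype(float)
    return np.c_[pose[0]+c*P[:,0]-s*P[:,1],pose[1]+s*P[:,0]+c*P[:,1],P[:,2]]
def box(cx,cy,z0,z1,lx,ly): return [[cx+a*lx/2,cy+b*ly/2,z] for a in(-1,1) for b in(-1,1) for z in(z0,z1)]
def mask(pose,boxes,cp):
    m=np.zeros((420,560),np.uint8)
    for b in boxes:
        p=np.array([pix(q,cp)[::-1] for q in w2(pose,b)])
        cv2.fillConvexPoly(m,np.round(cv2.convexHull(p.astype(np.float32))*16).astype(np.int32),255,cv2.LINE_AA,4)
    return m/255.
def fit(pose,boxes,cp,reg):
    s=np.array([.01,.01,.05])
    f=lambda v:-(lambda m:np.minimum(m,reg).sum()/np.maximum(m,reg).sum())(mask(pose+v*s,boxes,cp))
    r=minimize(f,[0,0,0],method="Nelder-Mead",options=dict(initial_simplex=[[0,0,0],[1,0,0],[0,1,0],[0,0,1]],maxiter=150))
    return pose+r.x*s,-r.fun
PLATE=[box(0,0,0,.010,.084,.230)]
BLANK=[box(0,0,0,.018,.022,.104),box(0,0,0,.010,.022,.150)]
E
python3 - <<'E'
from h import *
L=lambda t:pickle.load(open(t+"_cp.pkl","rb"))
pp,s=fit(np.array([.476,.299,np.radians(106)]),PLATE,L("wplate"),np.load("oplate.npy").astype(float)); print("plate",pp,np.degrees(pp[2]),s)
pb,s=fit(np.array([.486,-.228,np.radians(10)]),BLANK,L("wblank"),np.load("oblank.npy").astype(float)); print("blank",pb,np.degrees(pb[2]),s)
cp=L("wjig")
obs=[([0,.092,.059],[215.8,362.7]),([0,-.092,.059],[198.9,184.2]),([-.02,0,.018],[181.4,275.3]),([0,0,.037],[200.9,270.9]),([.119,0,.075],[317,262.8])]
r=least_squares(lambda v:np.concatenate([np.array(pix(w2(v,P)[0],cp))-o for P,o in obs]),[.4928,.0657,-.097],loss="soft_l1",x_scale=[.01,.01,.05])
j=r.x; print("jig",j,np.degrees(j[2]),r.fun.round(1))
np.save("poses.npy",[pp,pb,j])
def draw(t,pts,crop):
    im=cv2.resize(np.load(t+"_im.npy"),None,fx=3,fy=3); c=L(t)
    for p in pts:
        a=np.array(pix(p,c))*3+1; cv2.circle(im,(int(a[1]),int(a[0])),3,(255,0,255),-1)
    y,x,h,w=crop; return im[y*3:(y+h)*3,x*3:(x+w)*3]
pts=[[0,.092,.059],[0,-.092,.059],[0,.092,.037],[0,-.092,.037]]+[[-.02+a*.0165,b*.052,.0315] for a in(-1,1) for b in(-1,1)]+[[a*.04,b*y,.037] for a in(-1,1) for b in(-1,1) for y in(.078,.106)]
save("ov_jig.png",draw("wjig",w2(j,pts),(135,160,120,240)))
A=draw("wplate",w2(pp,PLATE[0]+[[0,.092,.01],[0,-.092,.01],[-.02,.037,.01],[-.02,-.037,.01],[0,0,.051],[.02,0,.051],[-.02,0,.051]]),(55,200,250,180))
B=draw("wblank",w2(pb,BLANK[0]+BLANK[1]),(100,220,180,130))
B=cv2.resize(B,None,fx=A.shape[0]/B.shape[0],fy=A.shape[0]/B.shape[0]); o=np.hstack([A,B]); save("ov_pb.png",o,600/o.shape[0])
E
```

```text
plate [0.47737825 0.29991084 1.83858822] 105.34334511179895 0.9524305452837308
blank [ 0.48637141 -0.22592662  1.69842044] 97.31232289907771 0.8844877787048455
jig [ 0.49277765  0.06478303 -0.09590856] -5.4951558434630225 [ 0.  -0.1  0.1 -1.6 -1.9  0.2  0.6  2.6  0.4 -0.1]
```

View pics/ov_jig.png

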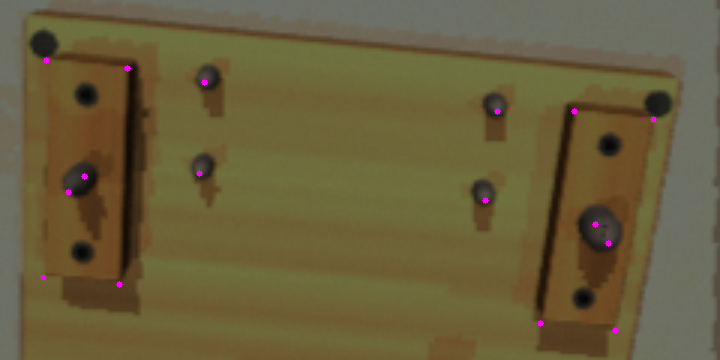

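View pics/ov_pb.png

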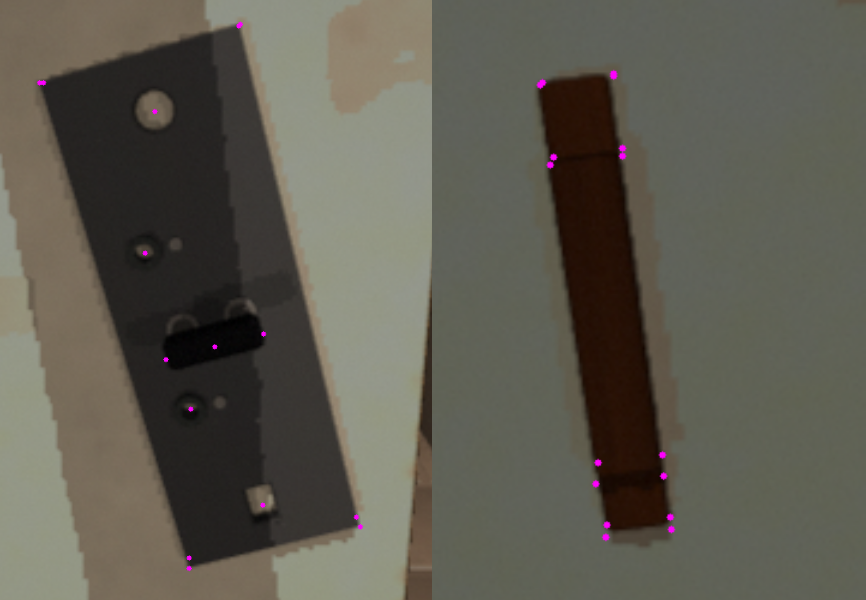

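Plate fit is excellent. The dots for the jig and blank sit about 1 mm too far in +x, so I'll correct for that. Now I'll grasp the blank and bring it over the nest.

```bash
cat >> h.py <<'E'
Q=lambda deg:(R.from_euler("z",deg,degrees=True)*R.from_quat([0,1,0,0])).as_quat()
J=np.array([.4917,.0648,-.0916])
E
python3 - <<'E'
from h import *
b=[.4854,-.2259]
q1=Q(-172.7)
reach([*b,.10],q1); set_gripper(.05,40)
move_linear([*b,.003],.12,guard=8)
print("z",get_eef_pos(),get_ft_force()); set_gripper(0,40); print("w",get_grip_width(),get_t())
move_linear([*b,.13],.2)
n=w2(J,[-.02,0,0])[0]; jd=np.degrees(J[2])
reach([n[0],n[1],.13],Q(-90+jd)); print(get_eef_pos(),get_grip_width(),get_joint_positions())
move_linear([n[0],n[1],.065],.15); pause(.2)
im=camera("wrist"); save("hold.png",im); save("hold_s.png",camera("scene")[150:270,170:330],4)
print(get_t())
E
```

```text
z [ 0.48589619 -0.22625608  0.00354896] [0.48442176 0.18412456 0.74490207]
w 0.020704203032459106 10.3167
[0.47199059 0.06599509 0.12955117] 0.020989909269885264 [-9.53977035e-02  2.26638015e-01  1.84899472e+00 -4.72191945e-04
  1.06645924e+00 -1.88149330e-03]
13.1083
```

View pics/hold.png

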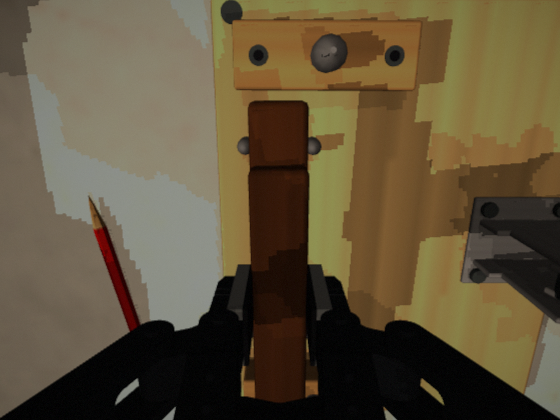

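Bar sits between the dowels (columns 245/313, bar 249–308). Check the lengthwise position.

```bash
python3 - <<'E'
from h import *
cp=campose("wrist"); p=get_eef_pos()
inv=lambda w:(R.from_euler("z",-J[2]).as_matrix()@(w-np.array([J[0],J[1],0])))
for n,px,z in [("blank end",[100,279],.0715),("step top",[168,279],.0795),("block inner edge",[90,325],.037),("block outer",[20,325],.037),("thick tip",[45,328],.059),("dowelL",[146,245],.031),("dowelR",[146,313],.031)]:
    print(n,inv(world(px,z,cp)).round(4))
print("tcp",inv(np.array(p)).round(4), p)
for d in landmark_of("wrist","pin_thick")[:1]: print(d["score"],d["pixel"],inv(world(d["pixel"],.059,cp)).round(4))
E
```

```text
blank end [-0.0196  0.0743  0.0715]
step top [-0.0196  0.0517  0.0795]
block inner edge [0.0006 0.078  0.037 ]
block outer [-0.0004  0.1056  0.037 ]
thick tip [-0.0015  0.0935  0.059 ]
dowelL [-0.0356  0.0529  0.031 ]
dowelR [-0.0034  0.0529  0.031 ]
tcp [-0.0194 -0.      0.0658] [0.47240658 0.06654737 0.06582326]
0.67 [46.3, 332.0] [-0.      0.0931  0.059 ]
```

Everything agrees within 1 mm. I'll lower, release, then go to the plate.

```bash
python3 - <<'E'
from h import *
n=w2(J,[-.02,0.0003,0])[0]
g=move_linear([n[0],n[1],.0205],.05,guard=5); print(g,get_eef_pos(),get_ft_force())
set_gripper(.036); pause(.2); print(get_grip_width())
move_linear([n[0],n[1],.10],.15)
pause(.1); cp=campose("wrist"); im=camera("wrist"); save("seated.png",im); pickle.dump(cp,open("seated.pkl","wb"))
print(get_t())
E
```

```text
True [0.47143417 0.06692956 0.02195863] [-1.32651573  0.17332083  5.50971226]
0.03611993429141276
15.3
```

View pics/seated.png

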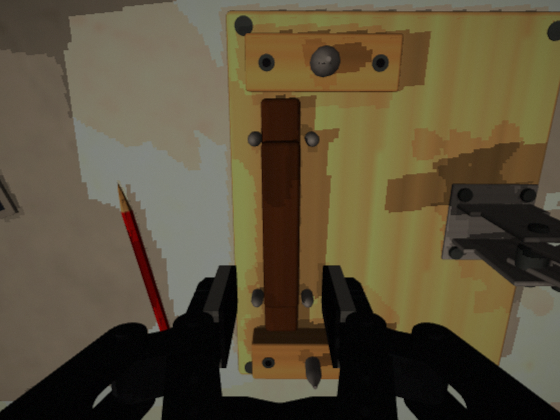

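The bar lies flat in the nest. Touchdown came at the expected height (0.022). Now the plate.

```bash
python3 - <<'E'
from h import *
pp=np.load("poses.npy")[0]; q=Q(np.degrees(pp[2])); qs=Q(np.degrees(J[2]))
h=list(pp[:2])
print(solve_ik([*h,.10],q),solve_ik([J[0],J[1],.1],qs))
n=w2(J,[-.02,0.0003,0])[0]
move_linear([n[0],n[1],.19],.3)
reach([*h,.12],q); set_gripper(.045,90)
print(move_linear([*h,.023],.12,guard=8)); print(get_eef_pos(),get_joint_positions())
set_gripper(0,90); print("w",get_grip_width(),get_eef_pos(),get_t())
move_linear([*h,.06],.08); print(get_ft_force(),get_ft_torque())
move_linear([*h,.215],.25)
reach([.44,.12,.215],qs)
move_linear([J[0],J[1],.20],.2); move_linear([J[0],J[1],.105],.15); pause(.3)
cp=campose("wrist"); im=camera("wrist"); save("pl.png",im,1.4); pickle.dump(cp,open("pl.pkl","wb"))
print(get_eef_pos(),R.from_quat(get_eef_rot()).as_euler("ZYX",degrees=True),get_grip_width(),get_t())
for qn,z in [("pin_thick",.059),("pin_thin",.059),("drill_plate",.082)]:
    for d in landmark_of("wrist",qn)[:1]: print(qn,d["score"],d["pixel"],world(d["pixel"],z,cp).round(4))
E
```

```text
[ 3.63108119e-01  4.02762340e-01  1.67419618e+00 -4.44089210e-16
  1.06463413e+00 -3.04627642e+00] [-9.42778303e-02  2.95797346e-01  1.83942866e+00 -4.44089210e-16
  1.00636664e+00 -1.57347416e+00]
False
[0.47796624 0.30016574 0.02362197] [ 3.63137066e-01  5.02115580e-01  1.74088060e+00  4.84501773e-05
  8.97293414e-01 -3.04627459e+00]
w 0.011483052147282305 [0.47783246 0.30009589 0.0240197 ] 19.9333
[ 0.1737591  -0.82055346 -5.82542174] [-0.02271889 -0.00052998  0.02733388]
[0.49200901 0.06477939 0.10555205] [1.74751472e+02 6.09411466e-02 1.79998838e+02] 0.011695824749873905 24.4
drill_plate 0.59 [259.4, 279.4] [0.4917 0.0642 0.082 ]
```

View pics/pl.png

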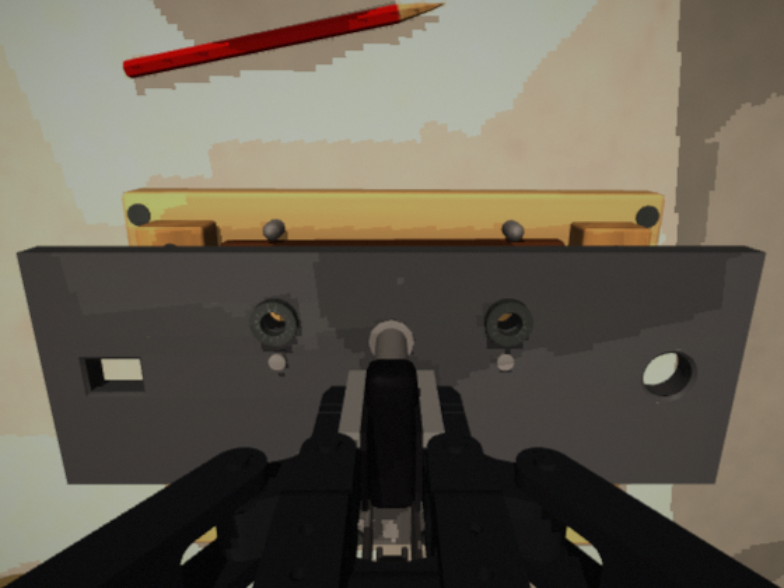

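Plate is aligned with the jig, round hole on the thick-pin side. Check the hole positions, then lower with a guard.

```bash
python3 - <<'E'
from h import *
cp=pickle.load(open("pl.pkl","rb")); inv=lambda w:(R.from_euler("z",-J[2]).as_matrix()@(w-np.array([J[0],J[1],0])))
for n,px in [("round",[374,669]),("slot",[374,112]),("bush+",[322,508]),("bush-",[322,274]),("near edge",[252,392])]:
    z=.098 if "bush" in n else .092
    print(n,inv(world(np.array(px)/1.4,z,cp)).round(4))
f0=np.array(get_ft_force())
move_linear([J[0],J[1],.083],.06)   # just above pin tips
g=move_linear([J[0],J[1],.066],.03,guard=6)
print(g,get_eef_pos(),np.array(get_ft_force())-f0,get_ft_torque(),get_t())
E
```

```text
round [-0.0006  0.0909  0.092 ]
slot [-0.0007 -0.0926  0.092 ]
bush+ [-0.0211  0.0352  0.098 ]
bush- [-0.0211 -0.0365  0.098 ]
near edge [-0.0417 -0.0004  0.092 ]
False [0.49171547 0.06478773 0.06594448] [0.25909185 0.25076437 0.1495074 ] [ 0.05856835 -0.0640346  -0.05024547] 25.7833
```

```bash
python3 - <<'E'
from h import *
f0=np.array(get_ft_force())
g=move_linear([J[0],J[1],.0575],.015,guard=5)
print(g,get_eef_pos(),np.array(get_ft_force())-f0,get_ft_torque())
set_gripper(.04); pause(.2); print(get_grip_width())
p=get_eef_pos(); move_linear([J[0],J[1],.13],.15)
back=w2(J,[-.03,0,.2])[0]
move_linear(back,.25); pause(.1)
cp=campose("wrist"); im=camera("wrist"); save("seat2.png",im,1.4); pickle.dump(cp,open("seat2.pkl","wb"))
for qn,z in [("drill_plate",.037),("pin_thick",.059),("pin_thin",.059),("lever_grip",.134),("lever_pivot",.075)]:
    for d in landmark_of("wrist",qn)[:1]: print(qn,d["score"],d["pixel"],world(d["pixel"],z,cp).round(4))
print(get_t())
E
```

```text
True [0.49181113 0.06475429 0.0610057 ] [0.2465657  0.23389013 8.51490743] [-0.04046782  0.02788285 -0.02381161]
0.03979914623269107
drill_plate 0.9 [227.4, 281.9] [0.4931 0.0664 0.037 ]
pin_thick 0.68 [233.9, 393.3] [0.4991 0.156  0.059 ]
pin_thin 0.66 [231.7, 168.2] [ 0.4805 -0.0247  0.059 ]
lever_pivot 0.4 [87.0, 227.0] [0.3756 0.0393 0.075 ]
28.2583
```

View pics/seat2.png

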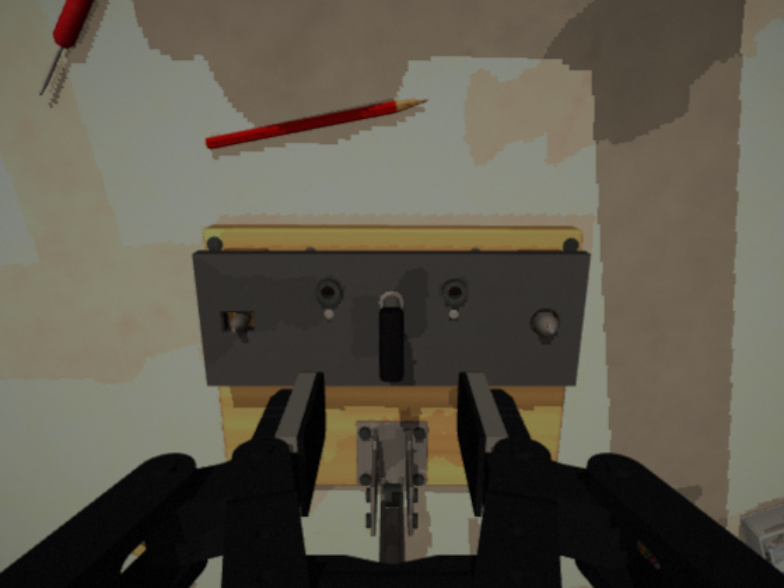

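The plate rests flush: contact came at TCP z 0.061, exactly the grasp height + 37 mm, and both pins show through their holes. Now the lever: grip it across y and follow its arc.

```bash
python3 - <<'E'
from h import *
qs=Q(np.degrees(J[2]))
def tcp(e,off=.020):
    e=np.radians(e)
    return w2(J,[.119+.064*np.cos(e)-.004*np.sin(e),0,.075+.064*np.sin(e)+.004*np.cos(e)-off])[0]
a=tcp(63); print(a, solve_ik(tcp(0),qs) is not None)
reach([a[0],a[1],.23],qs); set_gripper(.05,35)
print(move_linear(a,.1,guard=6),get_eef_pos())
set_gripper(0,35); w=get_grip_width(); print("w",w)
if .012<w<.022:
    f0=np.array(get_ft_force())
    for e in np.linspace(56,0,9):
        move_linear(tcp(e),.08); print(round(e),(np.array(get_ft_force())-f0).round(1))
    move_linear(tcp(-1.5),.05); print(get_eef_pos(),(np.array(get_ft_force())-f0).round(1),get_grip_width())
print(get_t())
E
```

```text
[0.63558561 0.05158309 0.11384038] True
False [0.63616001 0.05153288 0.11466373]
w 0.015751712403507246
56 [-0.7 -0.1  2.5]
49 [-0.3 -0.2  1.8]
42 [ 0.1 -1.3  1.6]
35 [ 3.4 -1.3  1. ]
28 [3.9 0.  0. ]
21 [ 5.9 -0.8  0.7]
14 [ 6.6  0.7 -1. ]
7 [ 7.3 -0.2 -1.2]
0 [ 7.3 -1.  -0.6]
[0.67571518 0.0478675  0.05827556] [ 6.1 -0.3  1.8] 0.01583353159977808
33.4583
```

```bash
python3 - <<'E'
from h import *
set_gripper(.05); p=get_eef_pos()
move_linear([p[0],p[1],.135],.15); set_gripper(0,35)
t=w2(J,[.188,0,0])[0]
move_linear([t[0],t[1],.105],.15); pause(.2)
f0=np.array(get_ft_force())
g=move_linear([t[0],t[1],.074],.03,guard=18)
print(g,get_eef_pos(),(np.array(get_ft_force())-f0).round(1))
move_linear([t[0],t[1],.14],.2)
v=w2(J,[.02,-.0,.24])[0]
reach(v,Q(np.degrees(J[2]))); pause(.1)
cp=campose("wrist"); im=camera("wrist"); save("end_w.png",im,1.4)
for qn,z in [("drill_plate",.037),("lever_grip",.079),("lever_pivot",.075)]:
    for d in landmark_of("wrist",qn)[:1]: print(qn,d["score"],d["pixel"],world(d["pixel"],z,cp).round(4))
print(w2(J,[.183,0,.079]),get_t())
E
```

```text
True [0.68081213 0.04741712 0.0873575 ] [-1.1  0.9  6.8]
drill_plate 0.61 [154.3, 281.5] [0.4882 0.0665 0.037 ]
lever_grip 0.48 [355.3, 276.6] [0.6748 0.0446 0.079 ]
[[0.6739328  0.04806063 0.079     ]] 37.8417
```

View pics/end_w.png

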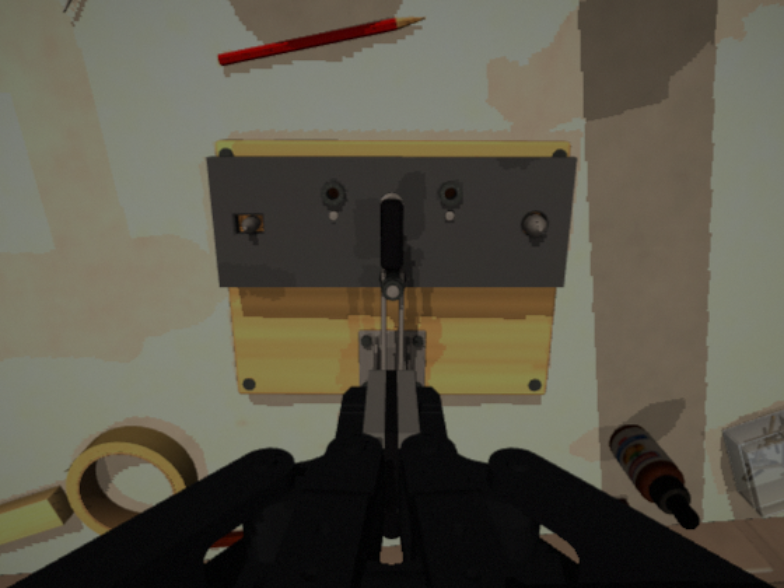

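The hold-down pad is on the plate's clamp-side edge. An 18 N press met the grip top at z 0.0874 against 0.0875 expected when closed. The bystanders are unmoved, so I'm handing in.

```bash
python3 -c "
from h import *
print(get_ft_force(),get_t()); sign_off()"
```

```text
[-0.41909992 -0.88571379  0.20128595] 37.8417
the job is handed in; nothing more can be done
```

The jig is ready for the drill and the job was handed in at 37.8 s of the 72 s allowed; no verdict is reported back.

- **Bridge base:** I laid the brown bar, not the green look-alike, in the nest. It touched down at the expected height, and the picture showed it flat between the dowels.
- **Drill plate:** I turned it about -111° and lowered it over both pins without resistance. It made contact at exactly the flush height, with the round hole on the thick pin and the slot on the thin one.
- **Clamp:** I swung the lever down along its arc, then pressed it again with shut fingers. That press stopped at 18 N with the grip top at 87.4 mm, against 87.5 mm expected when closed. The last picture shows the pad on the plate's clamp-side edge.

**Bystanders:** The pencil, tape and bottle show no sign of having been moved, though I judged this by eye from the pictures.

**Disagreements:** The first camera fits of the jig and blank were about 1 mm too far in x, and I corrected both before moving. In the last view the network put the plate about 4 mm off, with a score of 0.61. An earlier look (score 0.90) and the pins showing through their holes contradict that, so I disregarded it. The network also did not find the lever pivot in that last view.

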